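Tamp the loose housings level in the parts bin

TASK

The moulded housings in the small black bin lie tumbled and some stick up over its rim. Stand the fallen tamper up on its plate on the bench mat, let go of it and take it again from above by the top of its grip, then tamp along the bin until every housing lies flat, finishing on a firm push of about 10 N with the plate level and never anything like 60 N. Touch the housings only with the tamper, leave the things round about alone, and stand the tamper back on its plate on the mat and let go.

Things in the scene. Friction and masses are not known exactly. Their poses are not given: they have to be found in the camera images.
- tamper: Tamper, about 0.34 kg: steel plate 48 (its x) by 70 (y) by 10 mm, square 24 mm black grip on its middle from z = 10 to 110 mm. Origin: centre of the plate's flat underside; z up the grip. Centre of mass: z = 16 mm. Starts lying on a 70 mm plate edge and the grip's end, grip pointing roughly away from the robot, 7 deg down. With its plate's edge on the mat it falls upright once the grip is within 45 deg of vertical.
- bin: Open black bin, fixed to the bench, outside 64 (its x) by 162 (its y) by 34 mm high with 4 mm walls and floor; inside 56 by 154 by 30 mm deep. Origin: centre of its underside; z up. The tamper's plate goes into it with its 70 mm side along the bin's long side, and must be pushed down at two places or more to cover the bin's length.
- housing0: Loose grey block, 50 (its x) by 28 (y) by 16 mm (z), 30 g, rubbery; origin at its centre. The five lie side by side across the bin in any order: four lean at about 26 deg against either long wall, upper edge about 40 mm above the bench, one lies flat. They stay so until pushed down at the high end. Flat, its centre is 12 mm and its top 20 mm above the bin's underside.
- housing1: Loose grey block, 50 (its x) by 28 (y) by 16 mm (z), 30 g, rubbery; origin at its centre. The five lie side by side across the bin in any order: four lean at about 26 deg against either long wall, upper edge about 40 mm above the bench, one lies flat. They stay so until pushed down at the high end. Flat, its centre is 12 mm and its top 20 mm above the bin's underside.
- housing2: Loose grey block, 50 (its x) by 28 (y) by 16 mm (z), 30 g, rubbery; origin at its centre. The five lie side by side across the bin in any order: four lean at about 26 deg against either long wall, upper edge about 40 mm above the bench, one lies flat. They stay so until pushed down at the high end. Flat, its centre is 12 mm and its top 20 mm above the bin's underside.
- housing3: Loose grey block, 50 (its x) by 28 (y) by 16 mm (z), 30 g, rubbery; origin at its centre. The five lie side by side across the bin in any order: four lean at about 26 deg against either long wall, upper edge about 40 mm above the bench, one lies flat. They stay so until pushed down at the high end. Flat, its centre is 12 mm and its top 20 mm above the bin's underside.
- housing4: Loose grey block, 50 (its x) by 28 (y) by 16 mm (z), 30 g, rubbery; origin at its centre. The five lie side by side across the bin in any order: four lean at about 26 deg against either long wall, upper edge about 40 mm above the bench, one lies flat. They stay so until pushed down at the high end. Flat, its centre is 12 mm and its top 20 mm above the bin's underside.
- tape_roll: Bystander: roll of clear tape lying flat, 84 mm across, 19 mm high; origin at the centre of its underside.
- driver: Bystander: small screwdriver, 130 mm long, lying on the mat along its own x, between tamper and bin.
- pot: Bystander: white lidded pot, 48 mm across, 45 mm high; origin at the centre of its underside.
- cap_tray: Bystander: white open tray, 80 by 110 by 22 mm; origin at the centre of its underside.
Things that resemble listed ones, but are neither listed nor needed, are in the scene too. Leave any turquoise look-alike of the housing0 alone.

How it is judged:
By the outcome, as a careful person would: the job done as asked, in the order asked, and still so for the second after the job is handed in, with the robot touching nothing.
It also fails if it takes over 72 s, if anything falls off the work surface, if the arm or the gripper's body presses on something with over 40 N, if the wrist force passes 120 N, or if a joint passes its speed limit or range.

ROBOT

A 6-joint arm with a two-finger parallel gripper is mounted at the origin on the work surface. World frame = base frame: x ahead of the robot, y to its left, z up, the work surface at z = 0. Lengths are in m, angles in rad, forces in N, time in s.
With the tool pointing down it reaches from about 0.325 to 0.775 m from the base axis. Payload 5.5 kg.
Tool frame: the origin (TCP) lies at the very end of the fingers, on their centre line; the grasp point (between the pads) lies 19 mm behind it; z points along the fingers, y is the direction in which the jaws open and shut (so a half turn about z gives the same grasp; the last joint's range is limited). The gripper opens to 88 mm and grips with 3 to 60 N. Pads are 20 mm wide; open, the fingers measure 115 mm over their backs; the gripper's body (75 mm by 178 mm) begins 61 mm behind the grasp point.
Start: joints at [-1.213, 0.091, 1.231, -0, 1.82, -0.057], TCP at [0.242, -0.549, 0.223] pointing down, gripper open.
Joint ranges: [-2.87, 2.87], [-0.86, 2.18], [0.17, 2.46], [-1.51, 4.65], [0.06, 2.69], [-2.65, 2.65]. Speed limits (rad/s): [2.57, 2.57, 3.01, 3.14, 3.14, 3.14].

INTERFACE

Orientations are given as a unit quaternion [w, x, y, z].
In Python, from rig import robot gives the robot as it stands. The module is installed in compiled form; this text tells all that it offers. Calls block until the motion is done:
- robot.reach(position, orientation): joint-space move of the TCP to a pose.
- robot.move_straight(position, rotation=None, v=0.15, f_stop=None): straight line of the TCP; rotation=None keeps the orientation; v is the mean speed in m/s. With f_stop (N) it stops when the force on the tool has changed by that much, and returns True; else False.
- robot.movej(angles): joint-space move.
- robot.grip(opening, newtons=None): finger opening in m; newtons is the grip in N (None keeps the last); returns when the fingers have stopped.
- robot.sleep(seconds).
- robot.inverse_kinematics(position, orientation): joint angles nearest the present ones, or None.
- robot.read_state(): the state.
- robot.get_image(name): name is "scene" or "side" or "wrist"; returns a dict with "pixels" (480x640x3 uint8, blue, green, red), "range_z" (480x640 float32, m along the optical axis (not along the pixel's ray), 0 where there is no reading), "fx", "fy", "cx", "cy" (pixels), "T" (4x4, takes a point from camera to world coordinates). Camera axes: x right, y down, z forward; pixel columns grow to the right and rows downward; lengths in m; the calibration is good to about 2 mm. A picture is of the moment at which its call begins.
A pose or a line that the arm cannot do raises robot.MotionError and nothing moves.
- robot.finish_job(): hands the job in, once; it reports no verdict.
The state is a dict: "time": time; "qpos": joint angles; "qvel": joint speeds; "effort": joint torques, N m; "ee_pos": TCP position; "orientation": TCP orientation; "force": force on the tool from outside, world axes, zero at the start; "torque": the same for the moment, N m; "finger_gap": finger opening in m.
Only numpy, scipy, OpenCV 4.12 (cv2) and the standard library are available. Lean on these libraries where they do the work, as an engineer would, in place of code of your own. Each camera call takes 0.05 s, during which the arm holds its last target.

## Working session

There is one attempt and no reset: what is moved stays moved. The work goes in short steps, each a Python script; the robot and the scene stay as the last script left them, time stands still between calls to the robot, and variables do not carry over. Pictures are saved under pics/ and viewed, and the job is handed in when it is done.

```bash
mkdir -p pics; cat > h.py <<'E'
import numpy as np, cv2, pickle
from rig import robot
def snap(n,tag):
    im=robot.get_image(n); cv2.imwrite(f"pics/{tag}.png",im["pixels"]); pickle.dump(im,open(f"pics/{tag}.pkl","wb")); return im
def load(tag): return pickle.load(open(f"pics/{tag}.pkl","rb"))
def ray(im,u,v):
    d=np.array([(u-im["cx"])/im["fx"],(v-im["cy"])/im["fy"],1.]); T=np.array(im["T"]); return T[:3,3],T[:3,:3]@d
def plane(im,u,v,z):
    o,d=ray(im,u,v); return o+d*(z-o[2])/d[2]
def cloud(im):
    v,u=np.mgrid[:480,:640]; z=im["range_z"]; p=np.stack([(u-im["cx"])/im["fx"]*z,(v-im["cy"])/im["fy"]*z,z],-1); T=np.array(im["T"]); return p@T[:3,:3].T+T[:3,3]
def proj(im,p):
    T=np.array(im["T"]); q=T[:3,:3].T@(np.array(p)-T[:3,3]); return q[0]/q[2]*im["fx"]+im["cx"], q[1]/q[2]*im["fy"]+im["cy"]
E
python3 - <<'E'
from h import *
for n in ["scene","side","wrist"]:
    im=snap(n,n+"0"); print(n,im["fx"],np.round(im["T"],3).tolist())
s=robot.read_state(); print(s)
E
```

```text
scene 585.004095178762 [[0.615, 0.522, -0.591, 1.244], [0.789, -0.397, 0.47, -0.534], [0.011, -0.755, -0.656, 0.843], [0.0, 0.0, 0.0, 1.0]]
side 482.67255475357837 [[-0.991, -0.105, 0.083, 0.485], [-0.133, 0.738, -0.662, 0.638], [0.008, -0.667, -0.745, 0.768], [0.0, 0.0, 0.0, 1.0]]
wrist 429.8779089604128 [[0.403, -0.887, -0.226, 0.302], [-0.915, -0.39, -0.098, -0.522], [-0.001, 0.246, -0.969, 0.382], [0.0, 0.0, 0.0, 1.0]]
{'time': 0.15, 'qpos': array([-1.21273193e+00,  9.16886238e-02,  1.23160032e+00,  2.61467960e-06,
        1.81980500e+00, -5.66761079e-02]), 'qvel': array([-2.34562412e-04, -2.20288281e-03, -4.17224016e-03,  9.57912331e-04,
       -1.34286626e-03, -4.04151914e-05]), 'effort': array([ 1.36242488e-03, -4.47045422e+01, -4.06906664e+01,  6.99238339e-02,
        2.74531043e-02, -1.11925440e-04]), 'ee_pos': array([ 0.24170481, -0.54891612,  0.22177006]), 'orientation': array([-7.42327950e-04,  9.78575388e-01,  2.05887462e-01, -1.11437217e-04]), 'force': array([-0.14376749,  0.18263995,  0.60371804]), 'torque': array([-0.02862273,  0.02359851,  0.00363615]), 'finger_gap': 0.08786930294256244}
```

View pics/scene0.png

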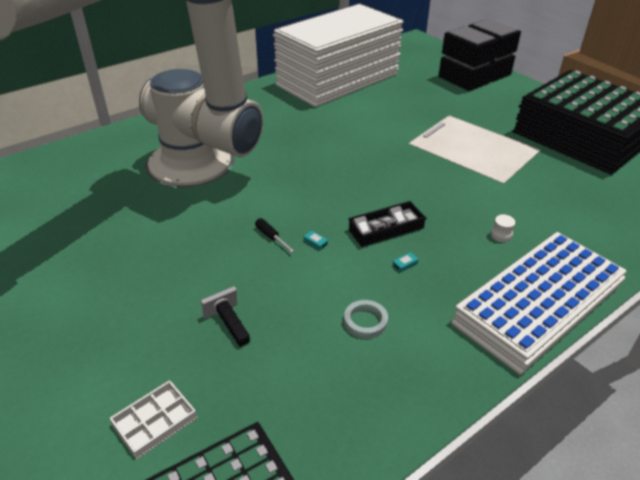

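View pics/side0.png

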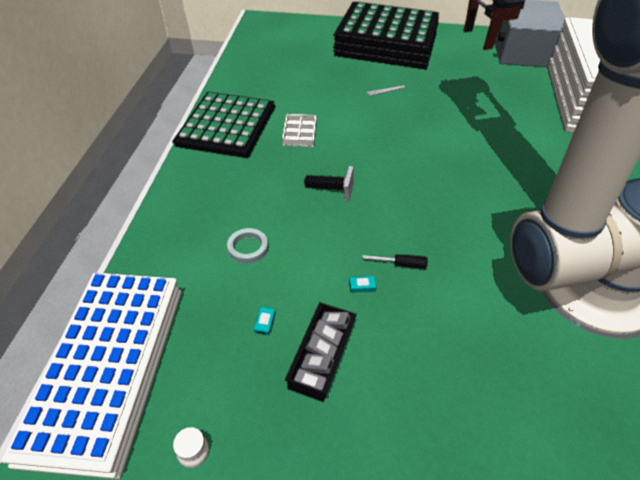

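View pics/wrist0.png

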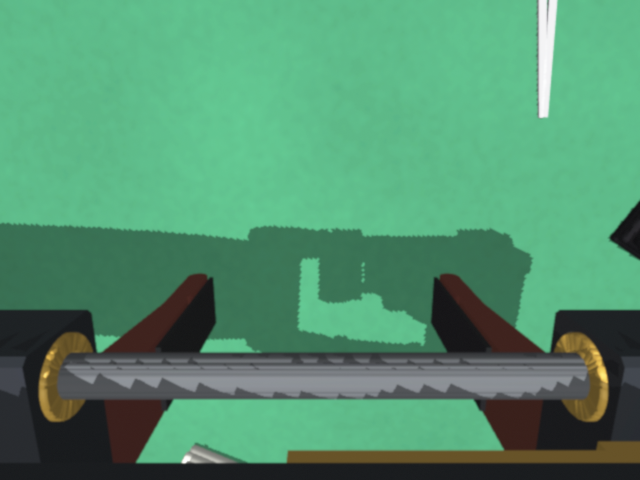

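The tamper is at scene (228,315) and side (330,182). The bin is at scene (387,222) and side (322,350). Other things that could be mistaken for them:
- **Tamper:** the driver at side (395,260) and the light stick at side (385,90).
- **Bin:** the black trays at side (225,123) and (387,33), and scene (215,465).
- **Housings:** the turquoise blocks at side (363,284) and (264,320).

I choose the T-shaped tool with the steel plate, and the only small bin holding five grey blocks. Next I'll check both in a crop and measure them.

```bash
python3 - <<'E'
from h import *
a=load("side0");b=load("scene0")
def crop(im,x0,y0,w,h): return cv2.resize(im["pixels"][y0:y0+h,x0:x0+w],(400,300),interpolation=cv2.INTER_CUBIC)
cv2.imwrite("pics/crop1.png",np.vstack([np.hstack([crop(a,290,150,80,60),crop(b,190,275,80,60)]),np.hstack([crop(a,260,295,120,110)if 0 else crop(a,250,297,140,105),crop(b,337,187,100,75)])]))
for n,im,bx in [("side",a,(295,155,365,210)),("scene",b,(195,280,255,350)),("sideB",a,(280,298,362,405)),("sceneB",b,(340,195,432,250))]:
    P=cloud(im); x0,y0,x1,y1=bx
    q=P[y0:y1,x0:x1].reshape(-1,3); px=im["pixels"][y0:y1,x0:x1].reshape(-1,3).astype(int)
    m=(q[:,2]>0.008)&(im["range_z"][y0:y1,x0:x1].reshape(-1)>0); q=q[m]
    print(n,len(q),q.min(0).round(3),q.max(0).round(3),q.mean(0).round(3))
    print(cv2.minAreaRect((q[:,:2]*1000).astype(np.float32)))
    if n[-1]!='B':
        for k in np.arange(q[:,0].min(),q[:,0].max(),.01):
            s=q[(q[:,0]>=k)&(q[:,0]<k+.01)]; 
            if len(s): print(round(k,3),len(s),s[:,1].min().round(3),s[:,1].max().round(3),s[:,2].min().round(3),s[:,2].max().round(3))
E
```

```text
side 744 [ 0.503 -0.239  0.008] [ 0.617 -0.168  0.053] [ 0.55  -0.202  0.029]
((560.8694458007812, -207.29432678222656), (72.02740478515625, 112.48275756835938), 85.24581146240234)
0.503 132 -0.239 -0.168 0.008 0.053
0.513 104 -0.239 -0.168 0.008 0.052
0.523 54 -0.216 -0.193 0.014 0.038
0.533 60 -0.222 -0.192 0.012 0.037
0.543 57 -0.22 -0.195 0.013 0.036
0.553 56 -0.222 -0.195 0.009 0.036
0.563 52 -0.22 -0.197 0.01 0.033
0.573 58 -0.224 -0.195 0.008 0.033
0.583 59 -0.222 -0.197 0.009 0.031
0.593 49 -0.223 -0.198 0.008 0.029
0.603 47 -0.223 -0.201 0.008 0.029
0.613 16 -0.22 -0.199 0.011 0.029
scene 1207 [ 0.501 -0.241  0.008] [ 0.618 -0.171  0.051] [ 0.548 -0.211  0.03 ]
((561.6915283203125, -213.77320861816406), (71.03043365478516, 111.28959655761719), 80.51028442382812)
0.501 56 -0.241 -0.188 0.009 0.05
0.511 434 -0.241 -0.171 0.009 0.051
0.521 86 -0.22 -0.175 0.017 0.049
0.531 66 -0.221 -0.196 0.011 0.037
0.541 69 -0.221 -0.197 0.01 0.035
0.551 63 -0.222 -0.198 0.01 0.035
0.561 71 -0.223 -0.199 0.01 0.033
0.571 71 -0.224 -0.2 0.01 0.032
0.581 67 -0.225 -0.201 0.009 0.032
0.591 71 -0.226 -0.201 0.008 0.029
0.601 68 -0.227 -0.202 0.01 0.029
0.611 85 -0.227 -0.204 0.008 0.026
sideB 3699 [0.468 0.135 0.008] [0.573 0.309 0.044] [0.523 0.23  0.03 ]
((521.2897338867188, 222.23988342285156), (165.1825714111328, 73.0639877319336), 77.13567352294922)
sceneB 1998 [0.467 0.135 0.008] [0.573 0.308 0.043] [0.524 0.217 0.027]
((519.8139038085938, 223.56268310546875), (167.35366821289062, 80.84957122802734), 76.27359771728516)
```

View pics/crop1.png

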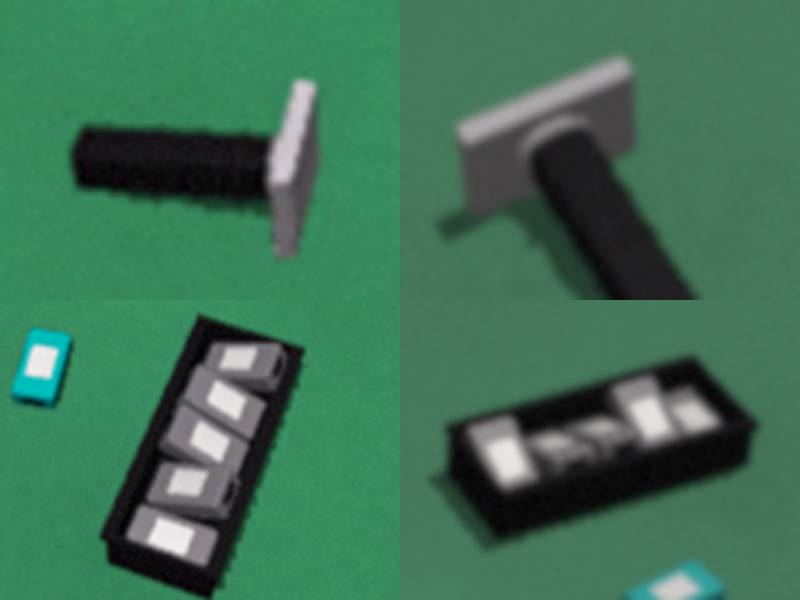

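Both crops confirm the choice: top, the T-shaped tamper with its steel plate; bottom, the black bin with five grey blocks, and turquoise look-alikes outside it. Next I'll refine the bin pose and check that the arm can do the tilted poses.

```bash
cat >> h.py <<'E'
from scipy.spatial.transform import Rotation as R
def quat(z,y):
    z=np.array(z,float);z/=np.linalg.norm(z);y=np.array(y,float);y-=z*(y@z);y/=np.linalg.norm(y)
    q=R.from_matrix(np.stack([np.cross(y,z),y,z],1)).as_quat(); return [q[3],q[0],q[1],q[2]]
E
python3 - <<'E'
from h import *
for n,bx in [("side0",(280,298,362,405)),("scene0",(340,195,432,250))]:
    im=load(n);P=cloud(im);x0,y0,x1,y1=bx
    px=im["pixels"][y0:y1,x0:x1].max(2); q=P[y0:y1,x0:x1]
    m=(px<70)&(q[...,2]>0.027)&(q[...,2]<.04); p=q[m]
    r=cv2.minAreaRect((p[:,:2]*1000).astype(np.float32)); print(n,m.sum(),r, np.median(p[:,2]))
    # black region contour on rim plane by rays
    print("corners",[ [round(v,1) for v in c] for c in cv2.boxPoints(r)])
    # housings high points
    c=np.array([.521,.2228]);a=np.deg2rad(-13);ex=np.array([np.cos(a),np.sin(a)]);ey=np.array([-ex[1],ex[0]])
    g=q.reshape(-1,3);loc=np.c_[(g[:,:2]-c)@ex,(g[:,:2]-c)@ey,g[:,2]]
    for yy in np.arange(-70,71,14)/1000.:
        print(round(yy,3),[ (lambda s: round(float(np.median(s)),3) if len(s)>3 else None)(loc[(abs(loc[:,1]-yy)<.007)&(abs(loc[:,0]-xx)<.005),2]) for xx in (-.02,-.01,0,.01,.02)])
yaw=np.deg2rad(-4.9);f=np.array([np.cos(yaw),np.sin(yaw),0]);l=np.array([-f[1],f[0],0]);up=np.array([0,0,1.])
for th in (0,10,20,30,40):
    t=np.deg2rad(th); d=-np.sin(t)*f-np.cos(t)*up
    g=np.array([.506,-.2047,0])+.065*f; g[2]=.024
    for s in (1,-1):
        print(th,s,"grasp",[None if (q:=robot.inverse_kinematics(g+.019*d+[0,0,h],quat(d,s*l))) is None else np.round(q,2).tolist() for h in (0,.1)])
for de in (0,10,20,30,40):
  for rr in (.5,.57,.64,.7):
    t=np.deg2rad(de); ps=np.arctan2(-.2047,.5); f=np.array([np.cos(ps),np.sin(ps),0]);l=np.array([-f[1],f[0],0])
    d=np.cos(t)*f-np.sin(t)*up; g=f*rr+[0,0,.07]
    for s in (1,):
        q=robot.inverse_kinematics(g+.019*d,quat(d,s*l)); 
        print("stand",de,rr,s,None if q is None else np.round(q,2).tolist())
E
```

```text
side0 1220 ((521.0008544921875, 223.1641845703125), (163.499755859375, 72.03201293945312), 77.15819549560547) 0.03465752308618425
corners [[np.float32(467.7), np.float32(151.5)], [np.float32(537.9), np.float32(135.5)], [np.float32(574.3), np.float32(294.9)], [np.float32(504.1), np.float32(310.9)]]
-0.07 [0.04, 0.037, 0.032, 0.027, 0.022]
-0.056 [0.037, 0.037, 0.032, 0.027, 0.022]
-0.042 [0.024, 0.028, 0.03, 0.036, 0.038]
-0.028 [0.021, 0.026, 0.032, 0.035, 0.039]
-0.014 [0.02, 0.025, 0.03, 0.037, 0.039]
0.0 [0.02, 0.027, 0.032, 0.037, 0.04]
0.014 [0.04, 0.033, 0.031, 0.033, 0.035]
0.028 [0.04, 0.037, 0.032, 0.027, 0.022]
0.042 [0.035, 0.032, 0.028, 0.024, 0.02]
0.056 [0.021, 0.021, 0.021, 0.021, 0.021]
0.07 [0.022, 0.021, 0.022, 0.022, 0.021]
scene0 624 ((521.0897216796875, 221.64083862304688), (163.79421997070312, 77.7134017944336), 76.40756225585938) 0.03261551814520797
corners [[np.float32(464.1), np.float32(151.2)], [np.float32(539.6), np.float32(132.9)], [np.float32(578.1), np.float32(292.1)], [np.float32(502.6), np.float32(310.4)]]
-0.07 [0.038, 0.034, 0.03, 0.026, None]
-0.056
[... 1405 characters left out ...]
 0.78, 1.68]
stand 0 0.7 1 [-0.48, 0.09, 2.25, 3.01, 0.77, 1.67]
stand 10 0.5 1 None
stand 10 0.57 1 None
stand 10 0.64 1 [-0.5, -0.27, 2.43, 2.88, 0.42, 1.79]
stand 10 0.7 1 [-0.48, -0.07, 2.26, 2.93, 0.45, 1.74]
stand 20 0.5 1 None
stand 20 0.57 1 None
stand 20 0.64 1 [-0.49, -0.39, 2.38, 2.23, 0.12, 2.44]
stand 20 0.7 1 [-0.48, -0.17, 2.22, 2.55, 0.15, 2.12]
stand 30 0.5 1 None
stand 30 0.57 1 None
stand 30 0.64 1 [-0.48, -0.41, 2.3, 0.37, 0.23, -1.98]
stand 30 0.7 1 [-0.47, -0.21, 2.14, 0.41, 0.18, -2.01]
stand 40 0.5 1 None
stand 40 0.57 1 [-0.5, -0.65, 2.36, 0.15, 0.57, -1.77]
stand 40 0.64 1 [-0.48, -0.37, 2.18, 0.15, 0.47, -1.76]
stand 40 0.7 1 [-0.46, -0.18, 2.02, 0.14, 0.44, -1.75]
```

```bash
cat > plan.py <<'E'
from h import *
up=np.array([0,0,1.])
yaw=np.deg2rad(-4.9);f=np.array([np.cos(yaw),np.sin(yaw),0]);l=np.array([-f[1],f[0],0])
th=np.deg2rad(40); d=-np.sin(th)*f-np.cos(th)*up
p7=np.arctan(.12)
a=np.cos(p7)*f-np.sin(p7)*up          # tamper axis
O=np.array([.506,-.2047,0])+up*(.024*np.cos(p7)+.010*np.sin(p7))
g=O+.068*a; g[2]=.0245
tcp0=g+.019*d; q0=quat(d,-l)
# stand pose: rotate by 90deg+p7 about -l, then yaw
def stand(xy,ps,lift):
    Rr=R.from_rotvec(up*(ps-yaw))*R.from_rotvec(-l*(np.pi/2+p7))
    t=Rr.apply(tcp0-O)+np.array([xy[0],xy[1],lift]); return t,quat(Rr.apply(d),Rr.apply(-l))
E
python3 - <<'E'
from plan import *
f3=lambda q: None if q is None else np.round(q,2).tolist()
print(tcp0,f3(robot.inverse_kinematics(tcp0,q0)),f3(robot.inverse_kinematics(tcp0+.15*up,q0)))
for x in (.58,.6,.63,.66):
  ps=np.arctan2(-.22,x)
  for lift in (0,.03,.1): print(x,lift,f3(robot.inverse_kinematics(*stand((x,-.22),ps,lift))),stand((x,-.22),ps,lift)[0].round(3))
for n,u,v in [("tape",247,245),("driver l",363,258),("driver r",427,262),("turq",363,284),("tray",298,130)]: print(n,plane(load("side0"),u,v,.01).round(3))
E
```

```text
[ 0.56110055 -0.20942378  0.00994516] [-0.33, 0.8, 0.85, -0.19, 2.17, 1.28] [-0.33, 0.74, 0.67, -0.23, 2.4, 1.22]
0.58 0 [-0.46, -0.51, 2.33, 0.26, 0.34, 1.27] [ 0.588 -0.223  0.057]
0.58 0.03 [-0.46, -0.56, 2.31, 0.21, 0.41, 1.32] [ 0.588 -0.223  0.087]
0.58 0.1 [-0.46, -0.64, 2.23, 0.16, 0.57, 1.38] [ 0.588 -0.223  0.157]
0.6 0 [-0.45, -0.43, 2.28, 0.27, 0.31, 1.27] [ 0.608 -0.223  0.057]
0.6 0.03 [-0.45, -0.48, 2.26, 0.22, 0.38, 1.32] [ 0.608 -0.223  0.087]
0.6 0.1 [-0.45, -0.57, 2.19, 0.16, 0.54, 1.38] [ 0.608 -0.223  0.157]
0.63 0 [-0.42, -0.33, 2.21, 0.27, 0.28, 1.26] [ 0.638 -0.223  0.057]
0.63 0.03 [-0.42, -0.38, 2.19, 0.22, 0.35, 1.32] [ 0.638 -0.223  0.087]
0.63 0.1 [-0.42, -0.46, 2.12, 0.15, 0.5, 1.39] [ 0.638 -0.223  0.157]
0.66 0 [-0.4, -0.24, 2.14, 0.27, 0.26, 1.26] [ 0.668 -0.223  0.057]
0.66 0.03 [-0.4, -0.28, 2.12, 0.22, 0.33, 1.32] [ 0.668 -0.223  0.087]
0.66 0.1 [-0.4, -0.37, 2.05, 0.15, 0.48, 1.39] [ 0.668 -0.223  0.157]
tape [ 0.706 -0.001  0.01 ]
driver l [0.464 0.    0.01 ]
driver r [ 0.335 -0.007  0.01 ]
turq [0.46  0.066 0.01 ]
tray [ 0.664 -0.415  0.01 ]
```

```bash
python3 - <<'E'
from plan import *
robot.reach(tcp0-.10*d,q0)
print(robot.read_state()["ee_pos"],robot.read_state()["time"])
r=robot.move_straight(tcp0,v=.08,f_stop=6); print("stop",r)
print(robot.read_state()["ee_pos"],robot.read_state()["force"])
robot.grip(.015,40); s=robot.read_state(); print(s["finger_gap"],s["time"],s["force"])
snap("side","side1")
E
```

```text
[ 0.62486668 -0.21639093  0.08758505] 2.0833
stop False
[ 0.561487   -0.2095461   0.01040268] [-0.07281281  0.01119909  0.14086525]
0.023140968770310445 4.4833 [0.68536821 0.04097532 0.17842827]
```

View pics/side1.png

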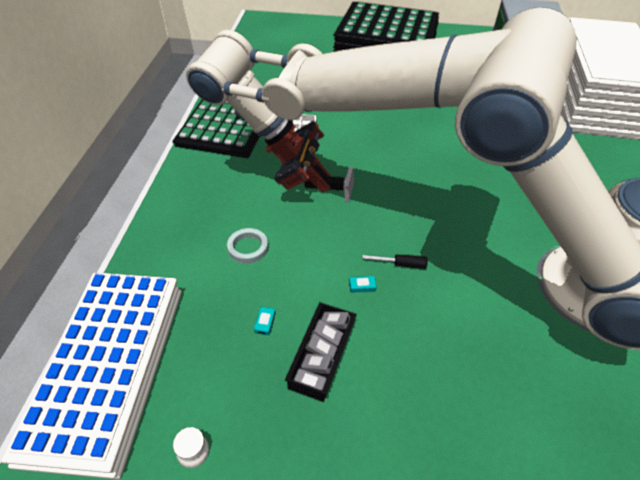

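The gap reads 23 mm on the 24 mm grip, and the picture shows the gripper holding the grip at about (315,172) with the plate clear at (348,184). I'll lift it and turn it upright in the air.

```bash
python3 - <<'E'
from plan import *
robot.grip(.01,60)
robot.move_straight(tcp0+.14*up,v=.1)
s=robot.read_state(); print(s["time"],s["force"],s["finger_gap"])
ps=np.arctan2(-.22,.63)
t,q=stand((.63,-.22),ps,.06)
robot.move_straight(t+.06*up,q,v=.035)
s=robot.read_state(); print(s["time"],s["ee_pos"],abs(s["qvel"]).max())
snap("side","side2"); snap("scene","scene2")
E
python3 -c "
import cv2,numpy as np
a=cv2.imread('pics/side2.png');b=cv2.imread('pics/scene2.png')
cv2.imwrite('pics/c2.png',np.hstack([cv2.resize(a[60:260,200:400],(400,400)),cv2.resize(b[200:400,180:380],(400,400))]))"
```

```text
6.3 [-0.527923    0.31649941 -3.73155938] 0.02355332737845108
8.8083 [ 0.63799221 -0.22277431  0.17716445] 0.006065503158571218
```

View pics/c2.png

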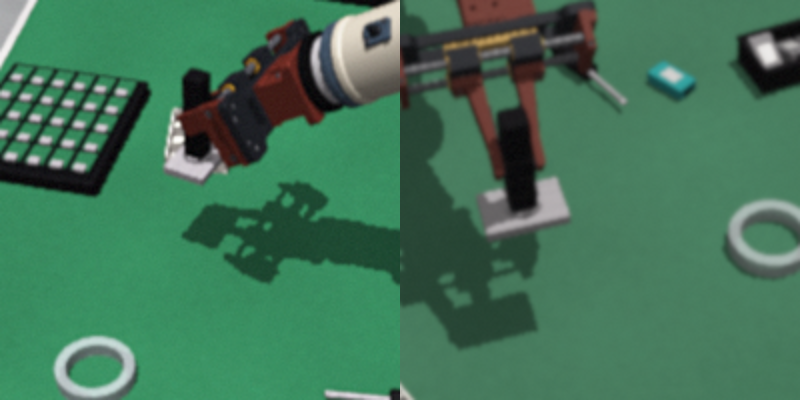

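The tamper hangs upright in the gripper with its plate level, at crop (195,165) and (525,205). I'll lower it until it touches, release, and back off along the tool axis.

```bash
python3 - <<'E'
from plan import *
ps=np.arctan2(-.22,.63)
t,q=stand((.63,-.22),ps,0)
robot.move_straight(t+.015*up,v=.1)
r=robot.move_straight(t-.012*up,v=.02,f_stop=3)
s=robot.read_state(); print(r,s["time"],s["ee_pos"]-t,s["force"])
robot.grip(.06,20)
dd=R.from_quat([q[1],q[2],q[3],q[0]]).apply([0,0,1])
s=robot.read_state(); robot.move_straight(s["ee_pos"]-.09*dd,v=.12)
robot.move_straight(robot.read_state()["ee_pos"]+.06*up,v=.15)
print(robot.read_state()["time"])
for n in ("side","scene"):
    im=snap(n,n+"3");P=cloud(im);m=(abs(P[...,0]-.63)<.07)&(abs(P[...,1]+.22)<.07)&(P[...,2]>.006)&(P[...,2]<.125)
    p=P[m]; lo=p[p[:,2]<.02]; hi=p[(p[:,2]>.025)]; top=p[p[:,2]>.102]
    print(n,len(p),p[:,2].max(),"plate",cv2.minAreaRect((lo[:,:2]*1e3).astype(np.float32)),"top",len(top),top.min(0),top.max(0),cv2.minAreaRect((top[:,:2]*1e3).astype(np.float32)))
E
python3 -c "
import cv2,numpy as np
a=cv2.imread('pics/side3.png');b=cv2.imread('pics/scene3.png')
cv2.imwrite('pics/c3.png',np.hstack([cv2.resize(a[60:260,200:400],(400,400)),cv2.resize(b[200:400,180:380],(400,400))]))"
```

```text
True 10.95 [ 4.77338290e-05 -1.72381691e-04 -1.25328334e-03] [ 1.14442182 -1.374295    2.74083564]
13.1333
side 793 0.11365753774704401 plate ((628.5548706054688, -217.99148559570312), (73.36903381347656, 49.77677536010742), 69.21903228759766) top 107 [ 0.61596912 -0.23259066  0.1020112 ] [ 0.64192766 -0.20352358  0.11365754] ((629.1735229492188, -218.47630310058594), (26.058645248413086, 24.072067260742188), 73.80535125732422)
scene 1321 0.11322065117271507 plate ((629.141357421875, -219.81161499023438), (69.96419525146484, 51.41896438598633), 70.79170227050781) top 173 [ 0.61671073 -0.2334553   0.10205287] [ 0.6426914  -0.20572481  0.11322065] ((628.9222412109375, -219.80712890625), (24.04313087463379, 25.62449836730957), 70.44358825683594)
```

View pics/c3.png

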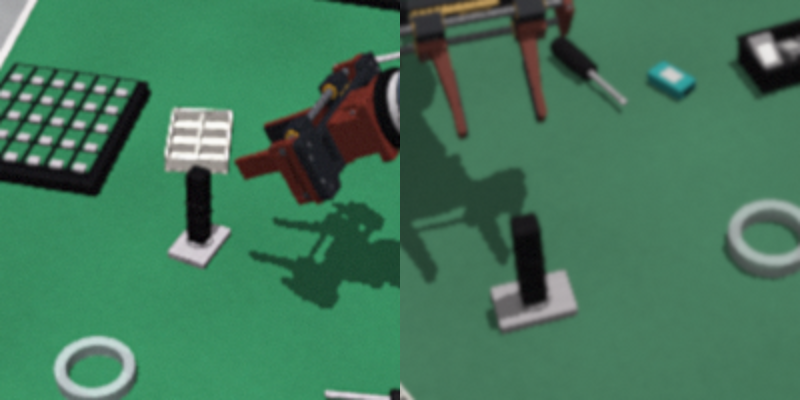

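The tamper stands upright and released: plate centre (0.629,-0.219), top at 0.111–0.113 m, yaw about -19.5°. Next, the top grasp and the tamping poses.

```bash
cat > plan2.py <<'E'
from h import *
up=np.array([0,0,1.])
C=np.array([.629,-.2192]); YA=np.deg2rad(-19.5)
def e(a): return np.array([np.cos(a),np.sin(a),0])
B=np.array([.521,.2227,0]); BA=np.deg2rad(-13.1)
bx=e(BA); by=np.array([-bx[1],bx[0],0])
SG=1
qT=quat(-up,SG*e(YA)); qB=quat(-up,SG*bx)
E
python3 - <<'E'
from plan2 import *
f3=lambda q: None if q is None else np.round(q,2).tolist()
print(robot.read_state()["qpos"].round(2))
for sg in (1,-1):
    print(sg,f3(robot.inverse_kinematics([*C,.076],quat(-up,sg*e(YA)))),f3(robot.inverse_kinematics([*C,.22],quat(-up,sg*e(YA)))))
    for y in (-.04,0,.04): print(f3(robot.inverse_kinematics(B+by*y+up*.09,quat(-up,sg*bx))))
# rim refinement: dark-pixel centroid by rays on rim plane, both views (outer corners)
for n,bxx in (("side0",(280,298,362,405)),("scene0",(335,190,437,252))):
    im=load(n);x0,y0,x1,y1=bxx
    m=(im["pixels"][...,1].astype(int)<45); k=np.zeros_like(m); k[y0:y1,x0:x1]=m[y0:y1,x0:x1]
    c=max(cv2.findContours(k.astype(np.uint8),cv2.RETR_EXTERNAL,cv2.CHAIN_APPROX_NONE)[0],key=cv2.contourArea)
    h=cv2.approxPolyDP(cv2.convexHull(c),3,True)[:,0]
    print(n,[(p.tolist(),plane(im,*p,.034)[:2].round(4).tolist()) for p in h])
E
```

```text
[-0.45 -0.76  2.29  0.16  0.63  1.38]
1 [-0.39, 0.29, 1.27, -0.0, 1.58, -0.05] [-0.39, 0.27, 1.03, -0.0, 1.84, -0.05]
[0.28, -0.05, 1.6, -0.0, 1.58, 0.51]
[0.34, 0.02, 1.54, -0.0, 1.58, 0.57]
[0.4, 0.08, 1.48, -0.0, 1.58, 0.63]
-1 None None
[0.28, -0.05, 1.6, -0.0, 1.58, -2.63]
[0.34, 0.02, 1.54, -0.0, 1.58, -2.57]
[0.4, 0.08, 1.48, -0.0, 1.58, -2.51]
side0 [([320, 303], [0.5355, 0.1383]), ([355, 314], [0.4703, 0.1531]), ([323, 400], [0.5078, 0.3196]), ([288, 388], [0.5658, 0.3075]), ([286, 380], [0.5713, 0.2945])]
scene0 [([424, 217], [0.5691, 0.2898]), ([419, 229], [0.5928, 0.2504]), ([363, 246], [0.5616, 0.115]), ([349, 231], [0.5052, 0.1235]), ([349, 219], [0.4727, 0.1505]), ([407, 202], [0.5051, 0.2988])]
```

```bash
python3 - <<'E'
from plan2 import *
p=robot.read_state()["ee_pos"]
robot.move_straight(p+.09*up,v=.2)
robot.grip(.06,20)
robot.reach([*C,.20],qT)
print(robot.read_state()["time"])
r=robot.move_straight([*C,.077],v=.1,f_stop=5); print(r)
robot.grip(.01,60)
s=robot.read_state(); print(s["time"],s["finger_gap"],s["force"],s["ee_pos"])
robot.move_straight([*C,.20],v=.12)
s=robot.read_state(); print(s["time"],s["finger_gap"],s["force"],s["torque"])
for n in ("side","scene"): snap(n,n+"4")
E
python3 -c "
import cv2,numpy as np
a=cv2.imread('pics/side4.png');b=cv2.imread('pics/scene4.png')
cv2.imwrite('pics/c4.png',np.hstack([cv2.resize(a[60:260,200:400],(400,400)),cv2.resize(b[150:350,180:380],(400,400))]))"
```

```text
15.35
False
17.3833 0.023687800183231408 [ 0.29343936 -0.27958675 -0.70537118] [ 0.62906025 -0.21921378  0.07691285]
18.5583 0.023467857565812635 [ 0.26712609 -0.20311508 -3.34107714] [-0.01113097 -0.0214291  -0.01695152]
```

View pics/c4.png

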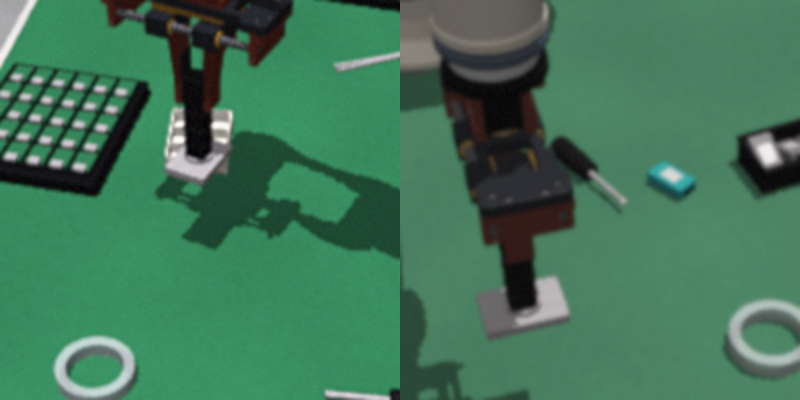

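The gripper holds the top of the grip and the plate hangs level below it, at crop (195,160) and (525,305). I'll move above the bin and check the alignment before going in.

```bash
python3 - <<'E'
from plan2 import *
robot.reach(B+by*(-.040)+up*.20,qB)
robot.move_straight(B+by*(-.040)+up*(.077+.055),v=.12)
s=robot.read_state(); print(s["time"],s["ee_pos"],s["force"],s["torque"])
for n in ("side","scene","wrist"):
    im=snap(n,n+"5")
    if n=="wrist": continue
    P=cloud(im);L=P-B; X=L@bx;Y=L@by; m=(abs(X)<.045)&(Y>-.09)&(Y<.02)&(P[...,2]>.048)&(P[...,2]<.07)&(im["pixels"].min(2)>90)
    r=cv2.minAreaRect((np.c_[X[m],Y[m]]*1e3).astype(np.float32)); print(n,m.sum(),r,np.median(P[m][:,2]))
E
python3 -c "
import cv2,numpy as np
a=cv2.imread('pics/side5.png');b=cv2.imread('pics/scene5.png')
cv2.imwrite('pics/c5.png',np.hstack([cv2.resize(a[260:410,250:400],(400,400)),cv2.resize(b[130:280,310:460],(400,400))]))"
```

```text
20.925 [0.51231354 0.18364638 0.13270326] [ 0.12932819 -0.41555639 -3.37928838] [-0.03384449 -0.02684918 -0.05141364]
side 641 ((0.5362186431884766, -39.067752838134766), (48.1999626159668, 70.20988464355469), 0.28094637393951416) 0.06696384789177445
scene 309 ((2.0387706756591797, -39.34644317626953), (69.741943359375, 49.78277587890625), 87.45820617675781) 0.06565285108210406
```

View pics/c5.png

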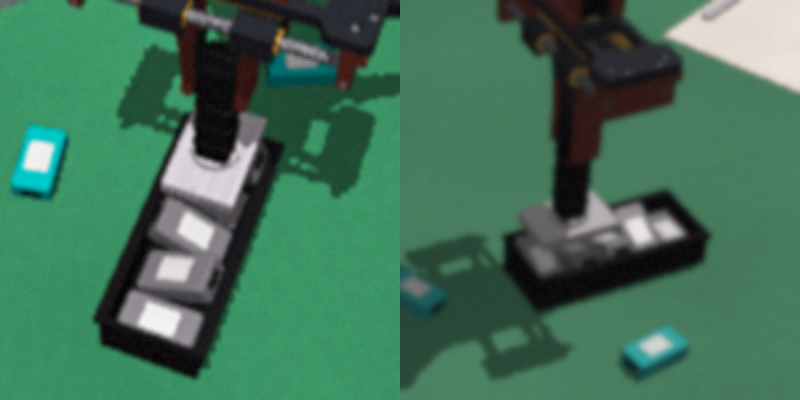

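View pics/wrist5.png

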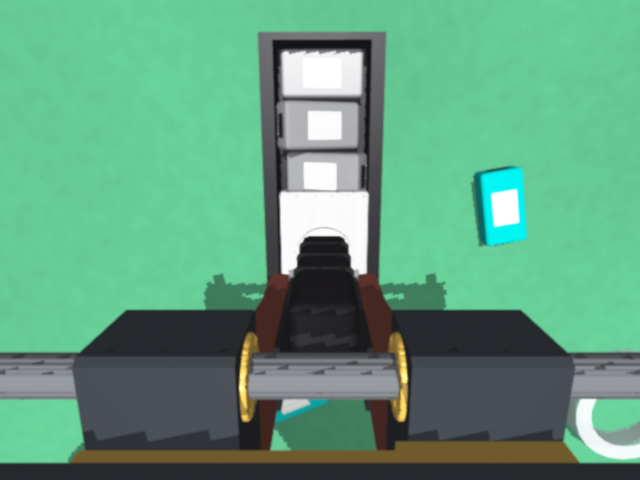

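The wrist view shows the plate (u 280–368, centre 324) centred over the bin (u 259–385, centre 322) and parallel to it. First push follows.

```bash
python3 - <<'E'
from plan2 import *
y=-.040
r=robot.move_straight(B+by*y+up*(.077+.0205),v=.025,f_stop=22)
s=robot.read_state(); print(r,s["time"],"under",s["ee_pos"][2]-.077,s["force"],s["torque"],s["finger_gap"])
E
```

```text
False 22.6083 under 0.020737848529434125 [-0.10067304 -0.23269584 -2.51301893] [ 0.02277155 -0.02319279  0.02077598] 0.023672244287420357
```

```bash
python3 - <<'E'
from plan2 import *
def push(y,low,f,v=.025):
    r=robot.move_straight(B+by*y+up*(.077+low),v=v,f_stop=f)
    s=robot.read_state(); print(y,r,round(s["time"],2),"under",(s["ee_pos"][2]-.077).round(4),s["force"].round(2),s["torque"].round(3),s["finger_gap"].round(4))
def over(y,h=.048): 
    robot.move_straight(robot.read_state()["ee_pos"]*[1,1,0]+up*(.077+h),v=.08); robot.move_straight(B+by*y+up*(.077+h),v=.08)
over(.0); push(.0,.0205,22)
over(.040); push(.040,.0205,22)
over(-.002,.065); 
for n in ("side","scene","wrist"): snap(n,n+"6")
E
python3 -c "
import cv2,numpy as np
a=cv2.imread('pics/side6.png');b=cv2.imread('pics/wrist6.png')
cv2.imwrite('pics/c6.png',np.hstack([cv2.resize(a[260:410,250:400],(400,400)),cv2.resize(b[0:300,170:470],(400,400))]))"
```

```text
Traceback (most recent call last):
AttributeError: 'float' object has no attribute 'round'
[ WARN:0@0.017] global loadsave.cpp:275 findDecoder imread_('pics/side6.png'): can't open/read file: check file path/integrity
[ WARN:0@0.017] global loadsave.cpp:275 findDecoder imread_('pics/wrist6.png'): can't open/read file: check file path/integrity
Traceback (most recent call last):
TypeError: 'NoneType' object is not subscriptable
```

The print call failed after the centre push had run, so I'll carry on from there.

```bash
cat >> plan2.py <<'E'
def push(y,low,f,v=.025):
    r=robot.move_straight(B+by*y+up*(.077+low),v=v,f_stop=f)
    s=robot.read_state(); print(y,r,round(s["time"],2),"under",round(float(s["ee_pos"][2])-.077,4),s["force"].round(2),s["torque"].round(3),round(float(s["finger_gap"]),4))
def over(y,h=.048): 
    robot.move_straight(robot.read_state()["ee_pos"]*[1,1,0]+up*(.077+h),v=.08); robot.move_straight(B+by*y+up*(.077+h),v=.08)
E
python3 - <<'E'
from plan2 import *
s=robot.read_state(); print(s["time"],s["ee_pos"]-B,s["force"])
over(.040); push(.040,.0205,22)
over(-.002,.065); 
for n in ("side","scene","wrist"): snap(n,n+"6")
E
python3 -c "
import cv2,numpy as np
a=cv2.imread('pics/side6.png');b=cv2.imread('pics/wrist6.png')
cv2.imwrite('pics/c6.png',np.hstack([cv2.resize(a[260:410,250:400],(400,400)),cv2.resize(b[0:300,170:470],(400,400))]))"
```

```text
25.0 [1.28369931e-04 6.69817654e-05 9.77756068e-02] [ 0.45597006 -0.55786561 -3.05623893]
0.04 False 27.39 under 0.0208 [-0.27 -0.69 -3.57] [-0.046 -0.018  0.012] 0.0233
```

View pics/c6.png

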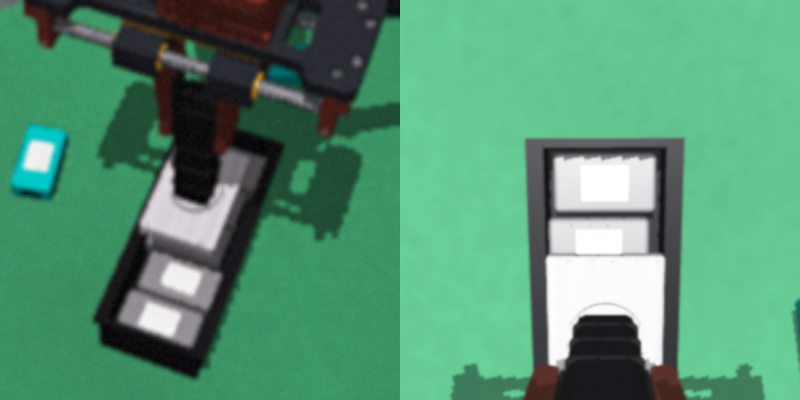

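The two visible housings at the far end lie flat. Now firm pushes at about 10 N at each place, coming in slowly.

```bash
cat >> plan2.py <<'E'
def firm(y,f=9.5,h=.045):
    over(y,h)
    f0=robot.read_state()["force"].copy()
    robot.move_straight(B+by*y+up*(.077+.0225),v=.06,f_stop=15)
    z0=robot.read_state()["force"]
    r=robot.move_straight(B+by*y+up*(.077+.013),v=.008,f_stop=f)
    s1=robot.read_state(); robot.sleep(.3); s=robot.read_state()
    print(y,r,round(s["time"],2),"under",round(float(s["ee_pos"][2])-.077,4),"F at stop",(s1["force"]-f0).round(2),"held",(s["force"]-f0).round(2),s["torque"].round(3),round(float(s["finger_gap"]),4),"tilt",round(float(np.degrees(np.arccos(min(1,-R.from_quat(np.roll(s["orientation"],-1)).as_matrix()[2,2])))),2), z0.round(1))
E
python3 - <<'E'
from plan2 import *
firm(-.040)
E
```

```text
-0.04 True 31.41 under 0.0198 F at stop [-0.83  1.25  7.46] held [-0.83  1.68  9.68] [-0.057  0.127 -0.002] 0.0238 tilt 0.04 [ 1.1 -0.4 -3.4]
```

```bash
python3 - <<'E'
from plan2 import *
firm(0.0); firm(.040)
over(.040,.12)
s=robot.read_state(); print(s["time"])
robot.move_straight(B+up*.2-by*.12,v=.25)
print(robot.read_state()["time"])
for n in ("side","scene"):
    im=snap(n,n+"7");P=cloud(im);L=P-B;X=L@bx;Y=L@by
    print(n)
    for yy in np.arange(-70,71,10)/1000.:
        print(round(yy,3),[ (lambda s: (round(float(np.median(s)),3)) if len(s)>2 else None)(P[...,2][(abs(Y-yy)<.005)&(abs(X-xx)<.005)]) for xx in (-.02,-.01,0,.01,.02)])
E
python3 -c "
import cv2,numpy as np
a=cv2.imread('pics/side7.png');b=cv2.imread('pics/scene7.png')
cv2.imwrite('pics/c7.png',np.hstack([cv2.resize(a[260:410,250:400],(400,400)),cv2.resize(b[130:280,310:460],(400,400))]))"
```

```text
0.0 True 34.01 under 0.0198 F at stop [-0.25  0.86  7.74] held [-0.23  1.29  9.33] [-0.013  0.073  0.075] 0.0238 tilt 0.09 [ 0.5  0.4 -3.4]
0.04 True 36.61 under 0.0198 F at stop [-1.16 -0.67  7.26] held [-2.04 -0.59  8.39] [-0.001 -0.015  0.045] 0.0238 tilt 0.24 [-0.3  0.5 -3.4]
38.2833
39.075
side
-0.07 [0.021, 0.021, 0.021, 0.459, 0.022]
-0.06 [0.521, 0.514, 0.508, 0.021, 0.568]
-0.05 [0.552, 0.554, 0.553, 0.553, 0.553]
-0.04 [0.02, 0.021, 0.023, 0.021, 0.022]
-0.03 [0.02, 0.022, 0.021, 0.021, 0.021]
-0.02 [0.018, 0.02, 0.021, 0.021, 0.021]
-0.01 [0.02, 0.021, 0.021, 0.021, 0.022]
0.0 [0.02, 0.021, 0.022, 0.022, 0.022]
0.01 [0.02, 0.02, 0.021, 0.021, 0.02]
0.02 [0.021, 0.021, 0.021, 0.021, 0.021]
0.03 [0.021, 0.021, 0.022, 0.021, 0.021]
0.04 [0.021, 0.02, 0.021, 0.021, 0.021]
0.05 [0.021, 0.021, 0.021, 0.021, 0.021]
0.06 [0.02, 0.021, 0.022, 0.021, 0.021]
0.07 [0.021, 0.021, 0.021, 0.022, 0.021]
scene
-0.07 [0.019, 0.021, 0.506, 0.513, 0.46]
-0.06 [0.02, 0.02, 0.02, 0.511, 0.519]
-0.05 [0.019, 0.019, 0.019, 0.019, None]
-0.04 [0.018, 0.019, 0.018, 0.019, None]
-0.03 [0.019, 0.019, 0.02, 0.02, None]
-0.02 [0.018, 0.019, 0.019, 0.02, None]
-0.01 [0.018, 0.019, 0.019, 0.02, None]
0.0 [0.02, 0.019, 0.019, 0.021, None]
0.01 [0.019, 0.019, 0.02, 0.02, None]
0.02 [0.02, 0.018, 0.019, 0.021, None]
0.03 [0.02, 0.018, 0.02, 0.02, None]
0.04 [0.019, 0.019, 0.019, 0.02, None]
0.05 [0.019, 0.019, 0.02, 0.02, None]
0.06 [0.019, 0.019, 0.018, 0.019, None]
0.07 [0.019, 0.02, 0.02, 0.02, None]
```

View pics/c7.png

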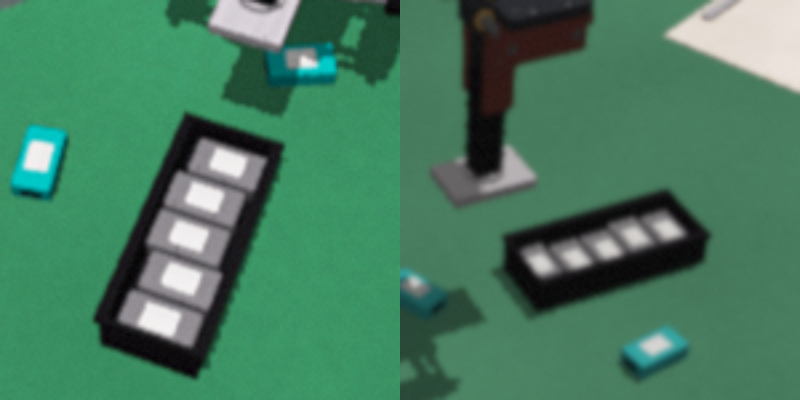

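All five lie flat, with tops at 19–21 mm. The last push held only 8.4 N, so there is time for one more at the centre, nearer 10 N. After that I'll stand the tamper back.

```bash
python3 - <<'E'
from plan2 import *
robot.move_straight(B+up*.2,v=.25)
firm(0.0,10.2,.048)
robot.move_straight(B+up*.2,v=.12)
s=robot.read_state(); print(s["time"])
robot.reach([*C,.2],qT)
robot.move_straight([*C,.077+.012],v=.12)
r=robot.move_straight([*C,.077-.008],v=.02,f_stop=3)
s=robot.read_state(); print(r,s["time"],s["ee_pos"],s["force"])
robot.grip(.06,20)
robot.move_straight(s["ee_pos"]+.13*up,v=.12)
robot.reach([.50,-.30,.25],qT)
s=robot.read_state(); print(s["time"],s["force"])
for n in ("side","scene"):
    im=snap(n,n+"8");P=cloud(im);m=(abs(P[...,0]-.63)<.07)&(abs(P[...,1]+.22)<.07)&(P[...,2]>.102)&(P[...,2]<.125)
    print(P[m].mean(0),P[m].max(0))
    L=P-B;X=L@bx;Y=L@by; k=(abs(X)<.022)&(abs(Y)<.073); print("bin z",np.percentile(P[k][:,2],[1,50,99]))
E
```

```text
0.0 True 42.66 under 0.0199 F at stop [0.13 0.07 6.66] held [ 0.12 -0.02  8.23] [ 0.026 -0.012  0.027] 0.0239 tilt 0.39 [-0.9 -0.5 -2.1]
43.6833
True 47.075 [ 0.62911915 -0.21924161  0.07672683] [ 1.13861516 -0.58626355  4.42366083]
49.7333 [ 1.17538604  0.82933911 -0.76568503]
[ 0.62792754 -0.21506354  0.10885869] [ 0.64194375 -0.2048341   0.11363193]
bin z [0.01315523 0.0210875  0.02415112]
[ 0.6306351  -0.22063742  0.1080032 ] [ 0.64296992 -0.20522421  0.11263139]
bin z [0.01335728 0.01951341 0.02344368]
```

```bash
sleep 1; python3 -c "
import cv2,numpy as np
a=cv2.imread('pics/side8.png');b=cv2.imread('pics/scene8.png')
cv2.imwrite('pics/c8.png',np.hstack([cv2.resize(a[60:420,160:440],(400,514)),cv2.resize(b[140:400,180:460],(400,371),).copy() if 0 else cv2.resize(b[100:460,180:460],(400,514))]))"
```

```text
(no output)
```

View pics/c8.png

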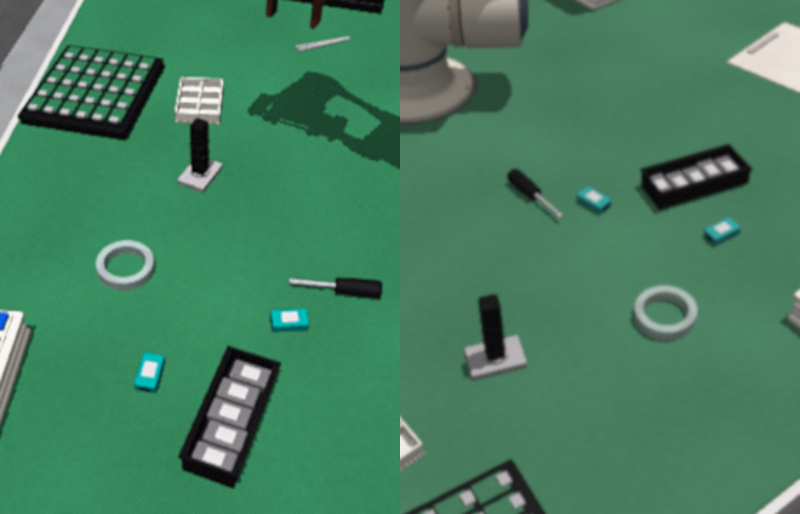

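Both views show the tamper upright and released on the mat at crop (200,150) and (495,345). The five housings lie flat at (230,410), and the things round about are where they were. I'll hand in.

```bash
python3 -c "
from rig import robot
print(robot.finish_job())"
```

```text
the job is handed in; nothing more can be done
None
```

The job is done and handed in at about 50 s of the 72 s allowed; no verdict was reported. The one weak check is the force of the last push.

- **Tamper:** I stood it up on its plate on the mat and let go, then took it again by the top of its grip. I tamped at three places along the bin, then put it back on its plate and released it. The last pictures show it upright, top at about 0.11 m, with the arm clear.
- **Housings:** all five lie flat. Depth from both cameras after tamping put their tops at about 18–23 mm (nominal 20 mm), and the plate's underside stopped at 19.8–19.9 mm.
- **Push force:** the firm pushes held 9.7, 9.3 and 8.4 N. I added one at the centre to finish nearer 10 N, but it read 8.2 N. Its zero was less steady, so the true force could be nearer 9.5 N. The force stops were set at 22 N or less for every push, far below 60 N, though I did not log the peaks.
- **Plate level:** the tool was within 0.1° of vertical on the first two firm pushes, but 0.24° and 0.39° off on the last two.
- **Surroundings:** the driver, tape roll, cap tray and both turquoise blocks look untouched. The pot was outside the last crops, and the arm never went near it.

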